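# Index the measuring turntable to its next station

### The arm

A 6-joint arm with a two-finger parallel gripper is mounted at the origin on the work surface. World frame = base frame: x ahead of the robot, y to its left, z up, the work surface at z = 0. Lengths are in m, angles in rad, forces in N, time in s.
With the tool pointing down it reaches from about 0.35 to 0.775 m from the base axis. Payload 5.5 kg.
Tool frame: the origin (TCP) lies at the very end of the fingers, on their centre line; the grasp point (between the pads) lies 19 mm behind it; z points along the fingers, y is the direction in which the jaws open and shut (so a half turn about z gives the same grasp; the last joint's range is limited). The gripper opens to 85 mm and grips with 20 to 120 N. Pads are 22 mm wide; open, the fingers measure 114 mm over their backs; the gripper's body (76 mm by 85 mm) begins 54 mm behind the grasp point. The pads swing forward as they close: fully open they stand 13 mm farther back than shut.
Start: joints at [-1.295, 0.313, 0.046, 1.304, 0, 1.431], TCP at [0.232, -0.526, 0.231] pointing down, gripper open.
Joint ranges: [-2.76, 2.76], [-0.86, 1.69], [-1.03, 1.26], [-2.2, 2.34], [-1.47, 1.5], [-3.14, 3.14]. Speed limits (rad/s): [2.57, 2.57, 3.14, 3.14, 3.14, 3.14].

### API

Orientations are given as a 3x3 rotation matrix whose columns are the frame's x, y, z axes.
In Python, from bench import env gives the robot as it stands. Calls block until the motion is done:
- env.reach(position, orientation): joint-space move of the TCP to a pose.
- env.servo_line(position, rotation=None, vel=0.15, f_stop=None): straight line of the TCP; rotation=None keeps the orientation; vel is the mean speed in m/s. With f_stop (N) it stops when the force on the tool has changed by that much, and returns True; else False.
- env.movej(angles): joint-space move.
- env.gripper_to(opening): finger opening in m; the grip force is fixed at half the most; returns when the fingers have stopped.
- env.wait(seconds).
- env.solve_ik(position, orientation): joint angles nearest the present ones, or None.
- env.state(): the state.
- env.read_camera(name): name is "side" or "top" or "wrist"; returns the picture (480x640x3 uint8, blue, green, red); there is no depth.
- env.camera_params(name): a dict with "K" (3x3 intrinsics, pixels), "rvec" (rotation vector, rad) and "tvec" (3), from world to camera coordinates, as OpenCV has them. Camera axes: x right, y down, z forward; pixel columns grow to the right and rows downward; lengths in m; the calibration is good to about 2 mm. A picture is of the moment at which its call begins: read the wrist's pose just before it. camera_params takes no time and is no camera call; for the wrist camera it gives the pose at the moment of the call.
A pose or a line that the arm cannot do raises env.MotionError and nothing moves.
- env.sign_off(): hands the job in, once; it reports no verdict.
The state is a dict: "time_s": time; "qpos": joint angles; "joint_vel": joint speeds; "joint_torque": joint torques, N m; "eef_pos": TCP position; "eef_rot": TCP orientation; "contact_force": force on the tool from outside, world axes, zero at the start; "wrist_torque": the same for the moment, N m; "grip_width": finger opening in m.
Only numpy, scipy, OpenCV 4.12 (cv2) and the standard library are available. Lean on these libraries where they do the work, as an engineer would, in place of code of your own. Each camera call takes 0.05 s, during which the arm holds its last target.

### The job

Bring the toothed flange on the indexing turntable round to its next measuring station: draw the spring pin out of its hole by the black knob, swing the table counter-clockwise as seen from above, and let the pin drop fully home in the first hole of the dark sector plate, not the second one beyond it. The plate was clamped on by hand, so the hole must be found by feel: swing gently, and never force the pin sideways while it is in a hole. Leave the gauges, the V-block and the bottle round the fixture where they are, and let go when the pin is home.

Things in the scene. Friction and masses are not known exactly. Their poses are not given: they have to be found in the camera images.
- axis (a point): point on the fixture's vertical turning axis, at the top of its flat steel ring, 50 mm above the bench. The base is a grey round casting 270 mm across (clamp lugs to 160 mm from the axis, 12 mm high), fixed to the bench. On it turns a steel faceplate 156 mm across, its top 71 mm above the bench
- flange_top (a point): top of the toothed aluminium flange clamped on the middle of the faceplate: on the turning axis, 103 mm above the bench (the clamp nut reaches 114 mm); the flange is 114 mm across its teeth and its lower, wide part is 12 mm thick
- start_hole (a point): centre of the mouth of the hole that the pin is in at the start, in the ring's top face, 105 mm from the axis, 50 mm above the bench
- sleeve_top (a point): top centre of the steel sleeve (20 mm across, 17 mm high) that guides the pin, 105 mm from the axis, 88 mm above the bench. It stands on a straight radial arm, 32 mm wide, its top 71 mm above the bench, that reaches out from the faceplate to 124 mm from the axis and turns with the table
- knob (a point): centre (half-way up) of the black fluted pull knob on top of the index pin: an upright cylinder 28 mm in diameter, 26 mm high, 105 mm from the axis; with the pin home its centre is 106 mm above the bench. It goes straight up and down with the pin and does not turn in the sleeve
- index_pin (a joint): how far the pin is drawn up, m: 0 = home in a hole, 0.014 = at its top stop. Its spring presses down with 7 N (home) to 14 N (top). Pin 10 mm thick, end bevelled; holes 11.5 mm. At 0.008 it rides on the ring; at 0.0105 on the sector plate, which is 2.5 mm higher (a bevel leads up to it). It drops by itself over a hole if the knob is free to go down
- turntable (a joint): how far the table is swung, rad: 0 = start, growing counter-clockwise seen from above. The sector plate's first hole lies somewhere from 0.70 to 1.20, different each time; its second 0.63 further. The plate begins 0.6 before its first hole. The knob takes about 2 N to swing along with the pin drawn, 4 to 7 N with the pin riding, 10 N up the bevel; the table stays where it is left
- ring_gauge: bystander: dark steel ring gauge 72 mm across, 22 mm high, lying on the bench; origin at the centre of its underside
- plug_gauge: bystander: steel plug gauge standing upright, 34 mm across at the foot, 84 mm high; origin at the centre of its underside
- bottle: bystander: white dropper bottle standing upright, 42 mm across, 112 mm high; origin at the centre of its underside
- v_block: bystander: dark steel V-block 60 x 48 mm, 42 mm high; origin at the centre of its underside

How it is judged:
By the outcome, as a careful person would: the job done as asked, in the order asked, and still so for the second after the job is handed in, with the robot touching nothing.
It also fails if it takes over 64 s, if anything falls off the work surface, if the arm or the gripper's body presses on something with over 40 N, if the wrist force passes 120 N, or if a joint passes its speed limit or range.

## Working session

There is one attempt and no reset: what is moved stays moved. The work goes in short steps, each a Python script; the robot and the scene stay as the last script left them, time stands still between calls to the robot, and variables do not carry over. Pictures are saved under pics/ and viewed, and the job is handed in when it is done.

```bash
ls; mkdir -p pics; python3 - <<'E'
from bench import env
import cv2
for n in ("side","top","wrist"):
    p=env.camera_params(n); print(n,p)
    cv2.imwrite(f"pics/{n}0.png",env.read_camera(n))
s=env.state(); print(s)
E
```

```text
pics
side {'K': array([[467.60724095,   0.        , 323.79832522],
       [  0.        , 467.60724095, 236.15911792],
       [  0.        ,   0.        ,   1.        ]]), 'rvec': array([2.38286045, 0.02162814, 0.00425338]), 'tvec': array([-0.54103352,  0.05256418,  1.10844922])}
top {'K': array([[599.04947779,   0.        , 322.58273588],
       [  0.        , 599.04947779, 230.32980291],
       [  0.        ,   0.        ,   1.        ]]), 'rvec': array([ 2.14829733, -2.06899594,  0.22829065]), 'tvec': array([-0.01747263,  0.55440841,  1.08650671])}
wrist {'K': array([[347.92325609,   0.        , 319.85719374],
       [  0.        , 347.92325609, 240.49723458],
       [  0.        ,   0.        ,   1.        ]]), 'rvec': array([-2.42829985,  1.58038727,  0.22735866]), 'tvec': array([-0.57502367, -0.03571828,  0.37902064])}
{'time_s': 0.15, 'qpos': array([-1.29458927e+00,  3.13880446e-01,  4.52368640e-02,  1.30361740e+00,
       -3.65577954e-06,  1.43123315e+00]), 'joint_vel': array([ 1.35740260e-03, -1.63947943e-03,  2.82576016e-03, -1.31626364e-03,
        8.72879669e-05,  6.53582963e-04]), 'joint_torque': array([ 1.19898683e-03, -4.81065488e+01,  2.98816842e+01,  1.39317891e-02,
       -1.41312298e-04, -1.40682602e-05]), 'eef_pos': array([ 0.23214107, -0.52562824,  0.23058257]), 'eef_rot': array([[ 9.14805537e-01,  4.03894375e-01, -4.02941504e-04],
       [ 4.03894527e-01, -9.14804476e-01,  1.40814462e-03],
       [ 2.00128999e-04, -1.45092436e-03, -9.99998927e-01]]), 'contact_force': array([-0.27630351, -0.21282034,  0.75615531]), 'wrist_torque': array([ 0.04854133, -0.01300028, -0.01476687]), 'grip_width': 0.0855224236562198}
```

View pics/side0.png

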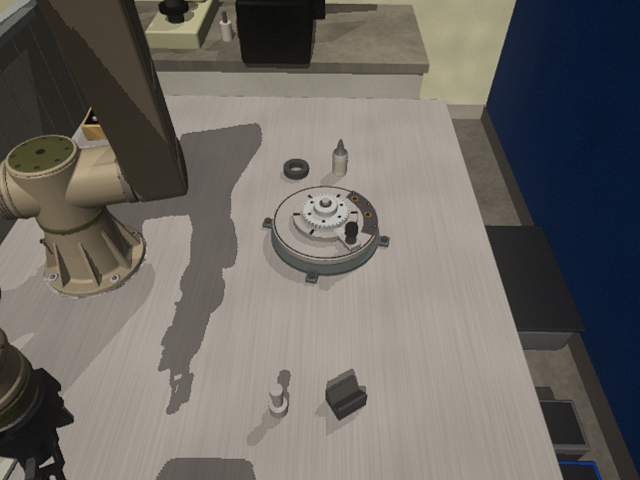

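View pics/top0.png

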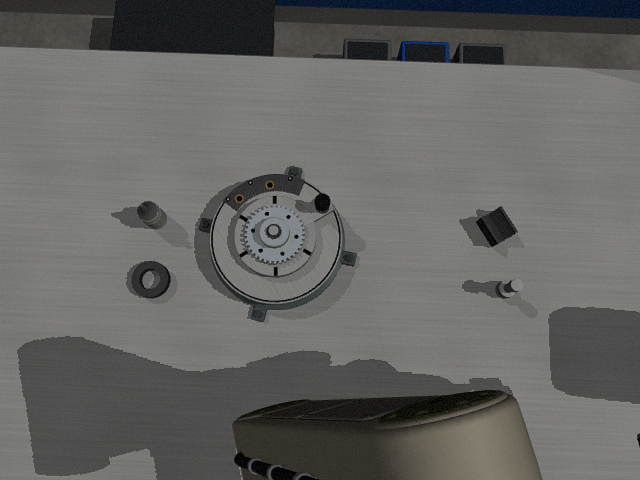

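The top view shows the fixture's nut at about (273,232), the knob at (322,203), and the sector holes at (270,185) and (239,198). The V-block and plug gauge are far off to the right, and the bottle and ring gauge are to the left. I'll zoom in.

```bash
python3 - <<'E'
import cv2
a=cv2.imread("pics/top0.png")[160:330,190:370]
cv2.imwrite("pics/topz.png",cv2.resize(a,None,fx=3.5,fy=3.5,interpolation=cv2.INTER_CUBIC))
a=cv2.imread("pics/side0.png")[170:290,250:400]
cv2.imwrite("pics/sidez.png",cv2.resize(a,None,fx=5,fy=5,interpolation=cv2.INTER_CUBIC))
E
```

```text
(no output)
```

View pics/topz.png

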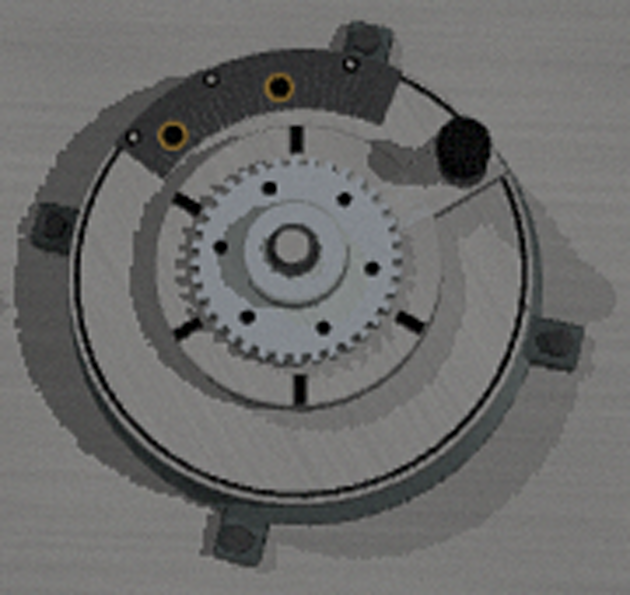

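View pics/sidez.png

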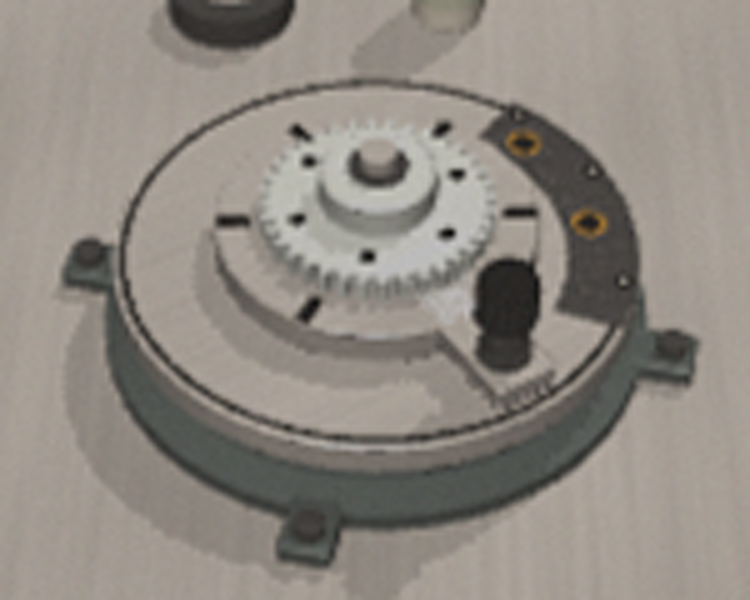

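```bash
cat > h.py <<'E'
import numpy as np,cv2
from bench import env
def unproj(n,uv,z,p=None):
    p=p or env.camera_params(n); R=cv2.Rodrigues(p["rvec"])[0]; t=p["tvec"]
    d=R.T@np.linalg.inv(p["K"])@np.array([uv[0],uv[1],1.]); c=-R.T@t
    return c+d*(z-c[2])/d[2]
def proj(n,P,p=None):
    p=p or env.camera_params(n)
    return cv2.projectPoints(np.array(P,float).reshape(-1,3),p["rvec"],p["tvec"],p["K"],None)[0].reshape(-1,2)
E
python3 - <<'E'
from h import *
from scipy.optimize import least_squares
T=lambda u,v:((u+.5)/3.5+190-.5,(v+.5)/3.5+160-.5); S=lambda u,v:((u+.5)/5+250-.5,(v+.5)/5+170-.5)
ob={"nut":(.114,T(293,249),S(380,152)),"knob":(.106,T(463,151),S(507,301)),"h1":(.0525,T(279,87),S(589,222)),"h2":(.0525,T(173,135),S(523,143))}
for k,(z,a,b) in ob.items(): print(k,unproj("top",a,z),unproj("side",b,z))
pt=env.camera_params("top");ps=env.camera_params("side")
def pts(x):
    c=x[:2]; f=lambda a,z:[c[0]+.105*np.cos(a),c[1]+.105*np.sin(a),z]
    return np.array([[c[0],c[1],.114],f(x[2],.106),f(x[3],.0525),f(x[3]+.63,.0525)])
def r(x):
    P=pts(x)
    return np.r_[(proj("top",P,pt)-[o[1] for o in ob.values()]).ravel(),(proj("side",P,ps)-[o[2] for o in ob.values()]).ravel()]
s=least_squares(r,[.6,.07,-1,.3]);print(s.x, s.x[3]-s.x[2]);print(pts(s.x));print(r(s.x).round(1))
E
```

```text
nut [0.53857879 0.0926995  0.114     ] [0.54290087 0.09294533 0.114     ]
knob [0.59672516 0.00640574 0.106     ] [0.60016417 0.00529001 0.106     ]
h1 [0.64396967 0.11088752 0.0525    ] [0.64584617 0.11252618 0.0525    ]
h2 [0.61394946 0.16821752 0.0525    ] [0.61523355 0.16956372 0.0525    ]
[ 0.54071272  0.09345314 -0.98912063  0.16651736] 1.1556379841331554
[[0.54071272 0.09345314 0.114     ]
 [0.59840232 0.00572111 0.106     ]
 [0.64426036 0.11085678 0.0525    ]
 [0.6141288  0.16852031 0.0525    ]]
[-0.3 -1.2  0.4 -0.9  0.  -0.1 -0.1 -0.1 -0.9 -0.2 -0.8 -0.2 -0.6  0.5
 -0.4  0.3]
```

The axis is at about (0.541, 0.0935) and the knob at (0.598, 0.006). The first hole is at about +1.16 rad, within the stated 0.70–1.20. I'll hover over the knob with the jaws tangential and refine the estimate with the wrist camera.

```bash
cat >> h.py <<'E'
C=np.array([0.5407,0.0935]); A0=-0.989; RAD=.105
def rot(a):  # jaws tangential at polar angle a
    x=np.array([np.cos(a+np.pi),np.sin(a+np.pi),0]); z=np.array([0,0,-1.]); return np.c_[x,np.cross(z,x),z]
def pos(a,z,r=RAD,c=None):
    c=C if c is None else c
    return np.array([c[0]+r*np.cos(a),c[1]+r*np.sin(a),z])
def frc(a):
    s=env.state(); f=s["contact_force"]
    return np.round([f[0]*np.cos(a)+f[1]*np.sin(a),-f[0]*np.sin(a)+f[1]*np.cos(a),f[2]],1),round(s["time_s"],2),round(s["grip_width"],4)
E
python3 - <<'E'
from h import *
print(env.solve_ik(pos(A0,.19),rot(A0)))
env.reach(pos(A0,.19),rot(A0)); env.gripper_to(.06)
print(env.state()["eef_pos"],frc(A0))
p=env.camera_params("wrist"); im=env.read_camera("wrist"); cv2.imwrite("pics/w1.png",im); np.savez("w1.npz",**p)
print(proj("wrist",[[*C,.114],pos(A0,.119),pos(A0,.106),pos(.167,.0525)],p))
E
```

```text
[-0.12443468  0.37254356  0.02936047  1.22761324  0.          0.86456532]
[0.59840539 0.00543672 0.19002578] (array([-0.7,  0.6,  0.6]), 2.83, 0.06)
[[318.79181301  75.16652431]
 [318.87462102 251.87524071]
 [318.91611005 245.94142221]
 [442.56489891 148.6796628 ]]
```

View pics/w1.png

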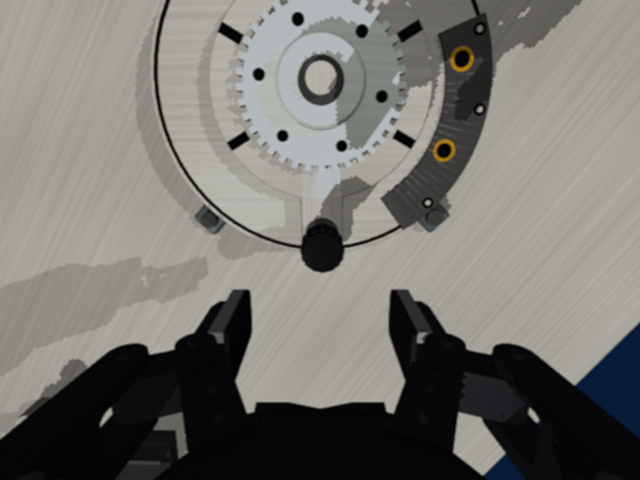

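The wrist view shows the nut at (321,78), the knob top at about (323,251), hole 1 at (444,150) and hole 2 at (462,59). All are within about 2 mm of the predictions, so I'll refit with all three views.

```bash
python3 - <<'E'
from h import *
from scipy.optimize import least_squares
T=lambda u,v:((u+.5)/3.5+190-.5,(v+.5)/3.5+160-.5); S=lambda u,v:((u+.5)/5+250-.5,(v+.5)/5+170-.5)
ob=[("top",[T(293,249),T(463,151),T(279,87),T(173,135)]),("side",[S(380,152),S(507,301),S(589,222),S(523,143)]),("wrist",[(321,78),(323,248),(444,150),(462,59)])]
pp={n:env.camera_params(n) for n in("top","side")}; pp["wrist"]=dict(np.load("w1.npz"))
def pts(x):
    f=lambda a,z:[x[0]+.105*np.cos(a),x[1]+.105*np.sin(a),z]
    return np.array([[x[0],x[1],.114],f(x[2],.106),f(x[3],.0525),f(x[3]+.63,.0525)])
def r(x,sel=("top","side","wrist")):
    return np.concatenate([(proj(n,pts(x),pp[n])-o).ravel() for n,o in ob if n in sel])
for sel in (("wrist",),("top",),("side",),("top","side","wrist")):
    s=least_squares(r,[.54,.09,-1,.16],kwargs=dict(sel=sel));print(sel,s.x.round(4),(s.x[3]-s.x[2]).round(3),pts(s.x)[1].round(4),r(s.x,sel).round(1))
E
```

```text
('wrist',) [ 0.5426  0.093  -0.9749  0.1676] 1.142 [0.6015 0.0061 0.106 ] [ 0.1 -0.1 -0.  -0.   0.1  0.5 -0.2 -0.4]
('top',) [ 0.5394  0.0937 -0.9897  0.1596] 1.149 [0.5971 0.0059 0.106 ] [-0.5 -0.5  0.3 -0.2  0.3  0.4 -0.   0.3]
('side',) [ 0.5428  0.0932 -0.9933  0.1832] 1.176 [0.6002 0.0053 0.106 ] [-0.  -0.1  0.   0.   0.1  0.1 -0.1  0. ]
('top', 'side', 'wrist') [ 0.5423  0.093  -0.9774  0.1677] 1.145 [0.601 0.006 0.106] [-0.1 -2.   0.3 -2.2  0.2 -0.9  0.1 -0.8 -0.3 -0.   0.4 -0.2  0.   0.6
  0.2  0.4 -0.3 -0.5 -0.7 -0.3 -0.2  0.2 -0.4 -0.7]
```

```bash
sed -i 's/^C=.*/C=np.array([0.5422,0.0930]); A0=-0.978; RAD=.105/' h.py; python3 - <<'E'
from h import *
env.reach(pos(A0,.15),rot(A0))
print(frc(A0), env.servo_line(pos(A0,.0885),rot(A0),vel=.06,f_stop=6))
print(env.state()["eef_pos"],frc(A0))
for w in (.04,.036,.034,.032,.031):
    env.gripper_to(w); print(w,frc(A0),env.state()["wrist_torque"].round(2))
    if abs(frc(A0)[0][1])>3: break
cv2.imwrite("pics/w2.png",env.read_camera("wrist"))
E
```

```text
(array([-0.2, -0.8,  0.7]), 3.17, 0.06) False
[0.60124526 0.00588026 0.08897172] (array([-0.2, -0.9, -0.4]), 4.34, 0.06)
0.04 (array([ 0.4,  0.2, -0.2]), 4.67, 0.0398) [0.07 0.03 0.05]
0.036 (array([-0.5, -0.2, -1.4]), 4.89, 0.036) [-0.    0.01 -0.01]
0.034 (array([ 0.7,  0. , -0.7]), 5.11, 0.034) [-0.    0.02 -0.02]
0.032 (array([ 0.8, -1.1,  0.8]), 5.33, 0.0319) [ 0.03  0.01 -0.01]
0.031 (array([-0.7, -0.9, -0.6]), 5.54, 0.0308) [-0.04  0.01 -0.  ]
```

View pics/w2.png

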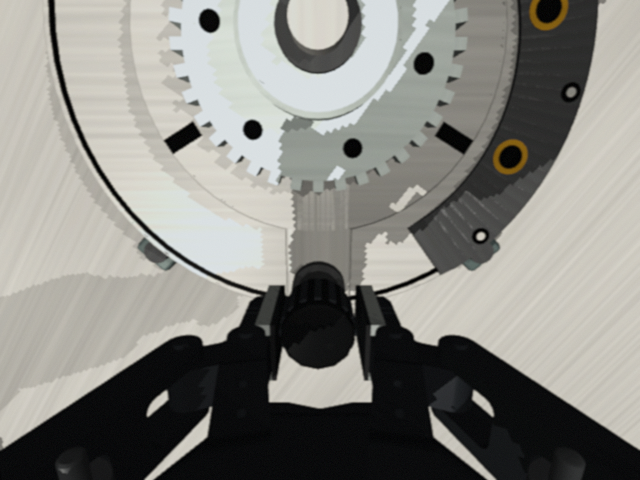

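The knob sits centred between the pads: knob at x≈318, pads at about 279 and 361. Next I'll close, check the side force, and lift.

```bash
python3 - <<'E'
from h import *
for w in (.0295,.0285): 
    env.gripper_to(w); print(w,frc(A0))
env.gripper_to(.02); print(frc(A0))
p0=env.state()["eef_pos"]; print(p0)
E
```

```text
0.0295 (array([-0.4, -0.5,  0.7]), 5.81, 0.0296)
0.0285 (array([ 0.3, -1.4,  0.6]), 6.03, 0.0286)
(array([ 0.2, -2.7,  3.8]), 6.24, 0.0266)
[0.60075123 0.00585512 0.08873276]
```

```bash
python3 - <<'E'
from h import *
s=env.state(); p0=s["eef_pos"]
for dz in (.004,.008,.0118):
    h=env.servo_line(pos(A0,.0887+dz),rot(A0),vel=.02,f_stop=25)
    print(dz,h,(env.state()["eef_pos"]-p0).round(4),frc(A0))
cv2.imwrite("pics/s3.png",cv2.resize(env.read_camera("side")[150:290,230:420],None,fx=4,fy=4,interpolation=cv2.INTER_CUBIC))
E
```

```text
0.004 False [-0.0001 -0.      0.003 ] (array([  2.8,   1.3, -10.2]), 6.6, 0.0261)
0.008 False [-0.0001 -0.      0.0077] (array([  3.2,   0.1, -11.1]), 6.95, 0.0263)
0.0118 False [-0.0002 -0.      0.0116] (array([  4.4,   0.4, -12.8]), 7.29, 0.0267)
```

View pics/s3.png

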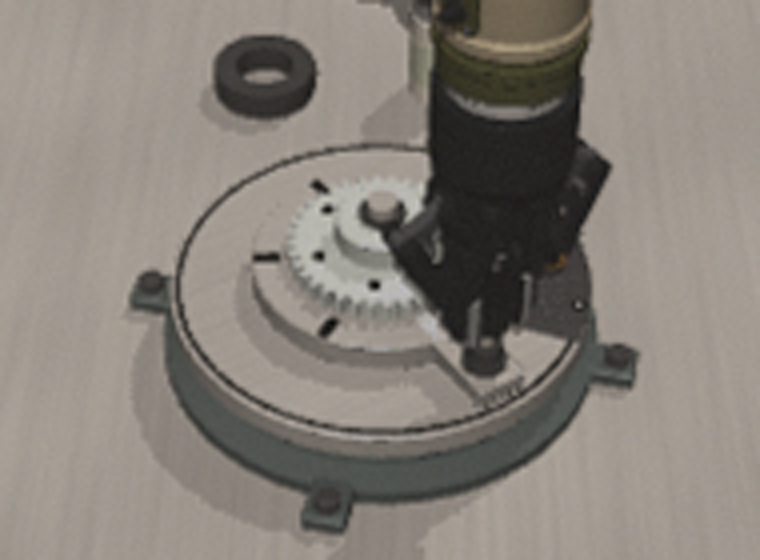

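Lift force at 11.6 mm is 12.8 N, which matches the spring with the pin drawn above plate level. Next I'll swing gently along the arc with the force watched.

```bash
python3 - <<'E'
from h import *
a=A0; r=RAD; n=0
for th in np.arange(.04,.761,.04):
    a=A0+th
    h=env.servo_line(pos(a,.1005,r),rot(a),vel=.035,f_stop=18)
    f,t,w=frc(a); n+=1
    if h or n%3==0 or abs(f[0])>6: print(round(th,2),h,f,t,w)
    if h: break
    if abs(f[0])>5: r+=np.sign(f[0])*.0003
print(r,env.state()["eef_pos"])
cv2.imwrite("pics/t4.png",cv2.resize(env.read_camera("top")[150:330,190:370],None,fx=3,fy=3,interpolation=cv2.INTER_CUBIC))
E
```

```text
0.12 False [  3.5   0.6 -13.6] 8.14 0.0265
0.24 False [  2.7   1.4 -13.6] 8.94 0.0261
0.36 False [  2.2   0.5 -14. ] 9.74 0.0262
0.48 False [  0.5   1.6 -13.6] 10.54 0.0261
0.6 False [ -0.3   1.8 -14.2] 11.34 0.0264
0.72 False [ -1.6   2.  -14.1] 12.14 0.0261
0.105 [0.64455669 0.0705082  0.10044267]
```

View pics/t4.png

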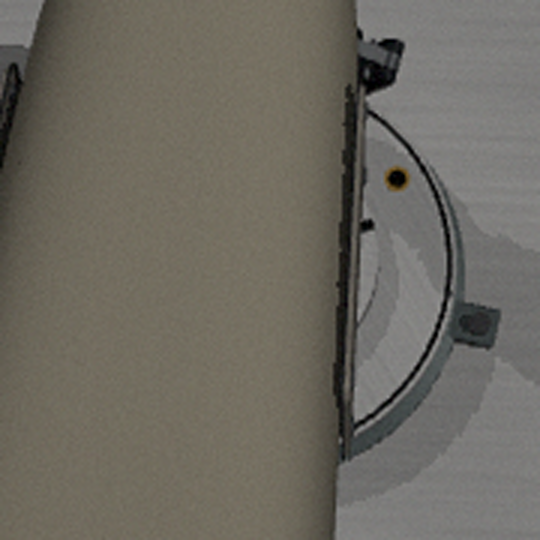

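The table swings smoothly at about 2 N. The start hole is now bare, at zoom (397,178), and the arm hides the rest of the table in this view. I'll use it together with a wrist view to refine where the first hole is.

```bash
python3 - <<'E'
from h import *
q=unproj("top",((397.5)/3+190-.5,(178.5)/3+150-.5),.05); print(q,np.hypot(*(q[:2]-C)),np.arctan2(q[1]-C[1],q[0]-C[0]))
p=env.camera_params("wrist"); im=env.read_camera("wrist"); cv2.imwrite("pics/w5.png",im); np.savez("w5.npz",**p)
print(proj("wrist",[[*C,.114],pos(.167,.0525)],p))
E
```

```text
[0.59914688 0.00611087 0.05      ] 0.103887768048981 -0.9906364254464778
[[319.8373095   27.49125421]
 [388.35508476 251.98144734]]
```

View pics/w5.png

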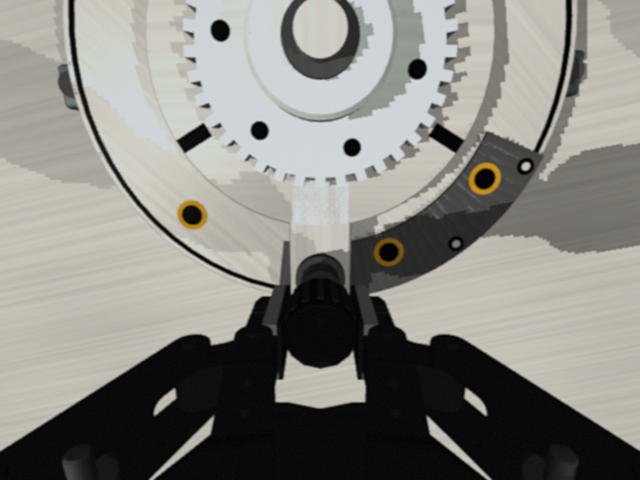

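The wrist view shows the start hole at (192,215), the first hole at (389,252) and the second at (485,178).

```bash
python3 - <<'E'
from h import *
from scipy.optimize import least_squares
p=dict(np.load("w5.npz")); o=np.array([(192,215),(389,252),(485,178)])
def P(x): 
    a=np.array([x[2],x[3],x[3]+.63]); return np.c_[x[0]+.105*np.cos(a),x[1]+.105*np.sin(a),[.05,.0525,.0525]]
s=least_squares(lambda x:(proj("wrist",P(x),p)-o).ravel(),[*C,A0,.167]); print(s.x,s.x[3]-s.x[2],s.fun.round(1))
e=env.state()["eef_pos"]; print("tool angle", np.arctan2(e[1]-C[1],e[0]-C[0])-A0, np.arctan2(*(e[:2]-s.x[:2])[::-1])-s.x[2])
E
```

```text
[ 0.54226164  0.09317951 -0.9778408   0.16875565] 1.1465964499557169 [-0.   0.  -0.  -0.1  0.   0.1]
tool angle 0.7613741681593047 0.7594156417978724
```

The wrist-only fit puts the first hole at 1.147 rad, in agreement with the earlier fit. I'll swing drawn to 1.02, lower the pin onto the plate, loosen the fingers, and feel for the hole.

```bash
python3 - <<'E'
from h import *
for th in np.arange(.80,1.021,.04):
    a=A0+th
    if env.servo_line(pos(a,.1005),rot(a),vel=.035,f_stop=18): print("stop",th)
print(round(th,3),frc(a))
h=env.servo_line(pos(a,.0985),rot(a),vel=.01,f_stop=14); print(h,frc(a),env.state()["eef_pos"][2])
env.gripper_to(.030); env.wait(.1); print(frc(a))
cv2.imwrite("pics/s6.png",cv2.resize(env.read_camera("side")[150:290,230:420],None,fx=4,fy=4,interpolation=cv2.INTER_CUBIC))
cv2.imwrite("pics/w6.png",env.read_camera("wrist"))
E
```

```text
1.0 (array([ -1.5,   2.7, -13.6]), 14.11, 0.0264)
False (array([-4. ,  3. , -8.4]), 14.46, 0.0265) 0.09932119101963711
(array([-0.4, -1. ,  0.3]), 14.78, 0.0299)
```

View pics/w6.png

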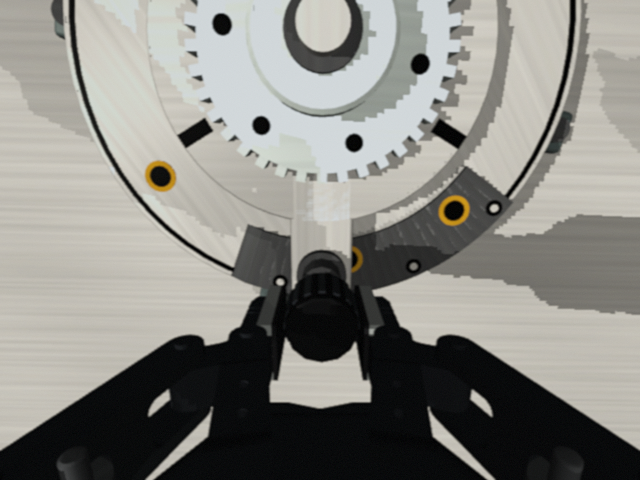

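View pics/s6.png

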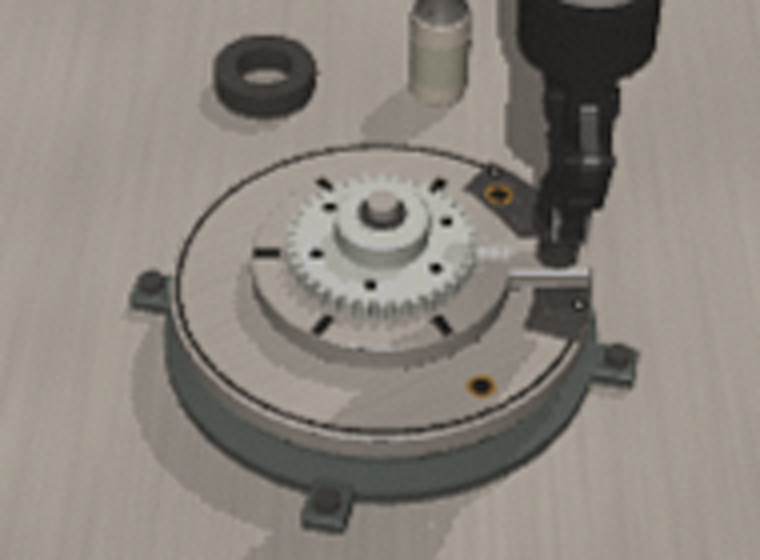

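The sleeve stands just short of the first hole, whose edge shows at (357,258). The pin is riding on the plate and the fingers are loose. Next I'll feel forward in small chords.

```bash
python3 - <<'E'
from h import *
th=1.0
while th<1.21:
    th+=.02 if th<1.1 else .01
    a=A0+th
    h=env.servo_line(pos(a,.0993),rot(a),vel=.015,f_stop=9)
    f,t,w=frc(a); e=env.state()["eef_pos"]
    print(round(th,3),h,f,t,w,"act",round(np.arctan2(e[1]-C[1],e[0]-C[0])-A0,4))
    if h or abs(f[1])>9.5: break
cv2.imwrite("pics/w7.png",env.read_camera("wrist"))
cv2.imwrite("pics/s7.png",cv2.resize(env.read_camera("side")[150:290,230:420],None,fx=4,fy=4,interpolation=cv2.INTER_CUBIC))
E
```

```text
1.02 False [ 0.2 -2.4  1.9] 15.18 0.03 act 1.0159
1.04 False [ 1.1 -5.   2.3] 15.47 0.0299 act 1.0347
1.06 False [ 1.5 -3.8  3. ] 15.76 0.0302 act 1.0581
1.08 False [ 1.9 -4.1  2.5] 16.05 0.0297 act 1.0792
1.1 False [ 2.7 -4.4  2.4] 16.34 0.0301 act 1.1005
1.11 False [ 2.5 -2.6  1.3] 16.59 0.0299 act 1.1108
1.12 False [ 1.5 -3.4  0.1] 16.84 0.0302 act 1.1223
1.13 False [ 2.3 -2.7 -1.5] 17.09 0.0299 act 1.1336
1.14 False [0.3 0.6 0.2] 17.34 0.0302 act 1.1497
1.15 False [-0.8 -0.  -0.2] 17.59 0.0302 act 1.1543
1.16 False [-0.4  0.1  0.4] 17.84 0.03 act 1.161
1.17 False [-0.3 -0.2 -0.4] 18.09 0.0302 act 1.1691
1.18 False [-0.6 -3.   1.4] 18.34 0.0302 act 1.1731
1.19 False [-1.2 -6.1  0.5] 18.59 0.0302 act 1.1769
1.2 False [-2.2 -7.1  2.2] 18.84 0.03 act 1.1798
1.21 False [ -3.1 -11.    0.8] 19.09 0.0299 act 1.1821
```

View pics/w7.png

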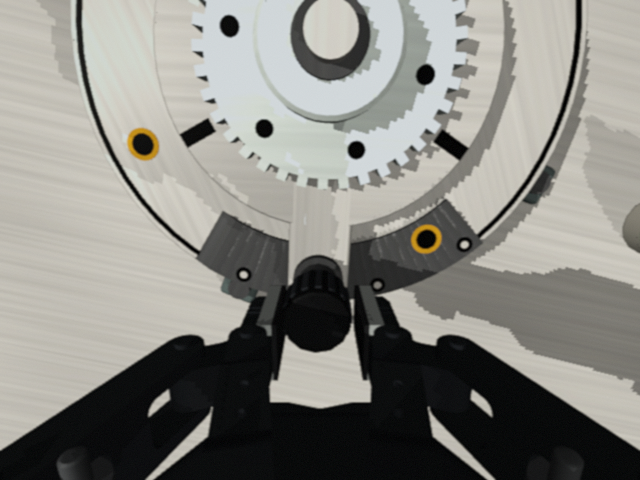

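View pics/s7.png

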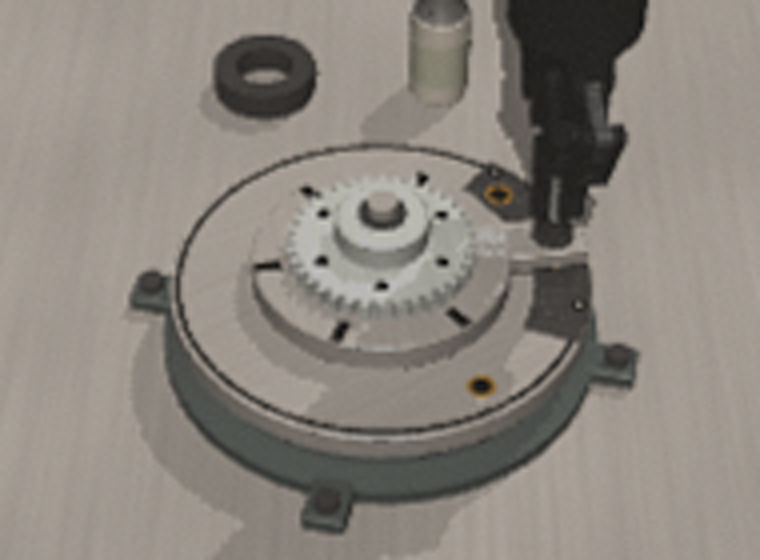

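The side force dropped to zero at about 1.14, then there was free play, then a firm stop from 1.17 on. That means the pin is in the hole. I'll back off now to unload it, open the fingers, and check the height.

```bash
python3 - <<'E'
from h import *
a=A0+1.152
env.servo_line(pos(a,.0993),rot(a),vel=.015); print(frc(a))
env.gripper_to(.05); print(frc(a))
print(env.servo_line(pos(a,.165),rot(a),vel=.08,f_stop=6),frc(a))
p=env.camera_params("wrist"); cv2.imwrite("pics/w8.png",env.read_camera("wrist")); np.savez("w8.npz",**p)
E
```

```text
(array([-0.9, -0.1, -0.5]), 19.75, 0.03)
(array([-0.1,  0.5, -0.5]), 20.08, 0.0499)
False (array([ 0. ,  0.4, -0.5]), 21.06, 0.0502)
```

View pics/w8.png

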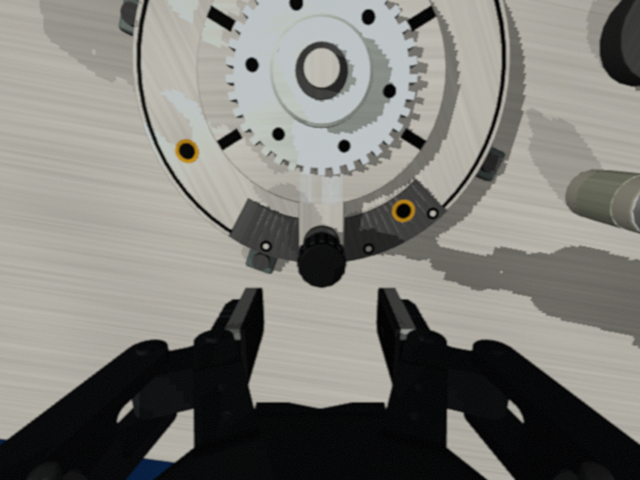

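Released cleanly. I'll raise the arm, move it clear, and check the knob height with the fixed cameras.

```bash
python3 - <<'E'
from h import *
a=A0+1.152
env.servo_line(pos(a,.22),rot(a),vel=.1)
env.movej([-1.295,.313,.046,1.304,0,1.431]); env.wait(.2)
s=env.read_camera("side"); t=env.read_camera("top"); cv2.imwrite("pics/s9f.png",s); cv2.imwrite("pics/t9f.png",t)
for z in (.093,.106,.119,.130): print(z,proj("side",[pos(a-.005,z)]).round(1),proj("top",[pos(a-.005,z)]).round(1))
cv2.imwrite("pics/s9.png",cv2.resize(s[170:290,250:400],None,fx=5,fy=5,interpolation=cv2.INTER_CUBIC))
cv2.imwrite("pics/t9.png",cv2.resize(t[160:330,190:370],None,fx=3.5,fy=3.5,interpolation=cv2.INTER_CUBIC))
print(env.state()["time_s"])
E
```

```text
0.093 [[368.7 202.3]] [[267.8 177.5]]
0.106 [[369.1 198.2]] [[267.2 175.4]]
0.119 [[369.6 194.1]] [[266.6 173.3]]
0.13 [[369.9 190.5]] [[266.1 171.4]]
24.7917
```

View pics/s9.png

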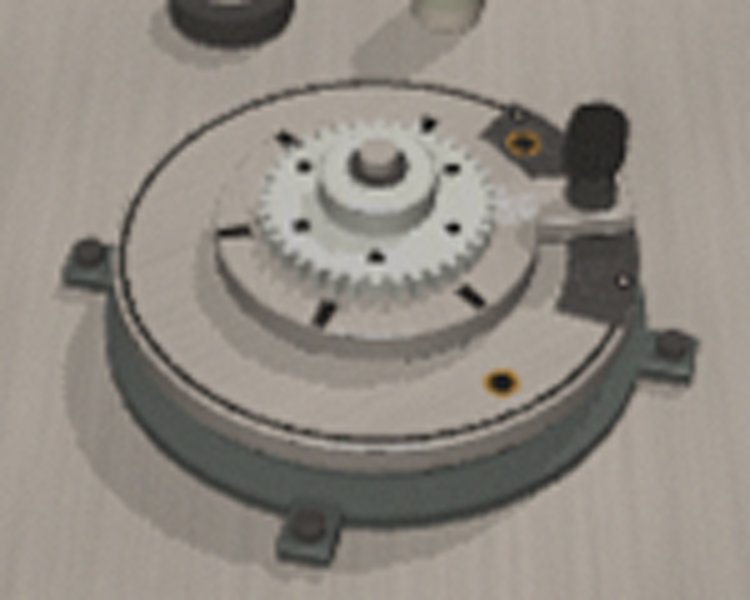

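View pics/t9.png

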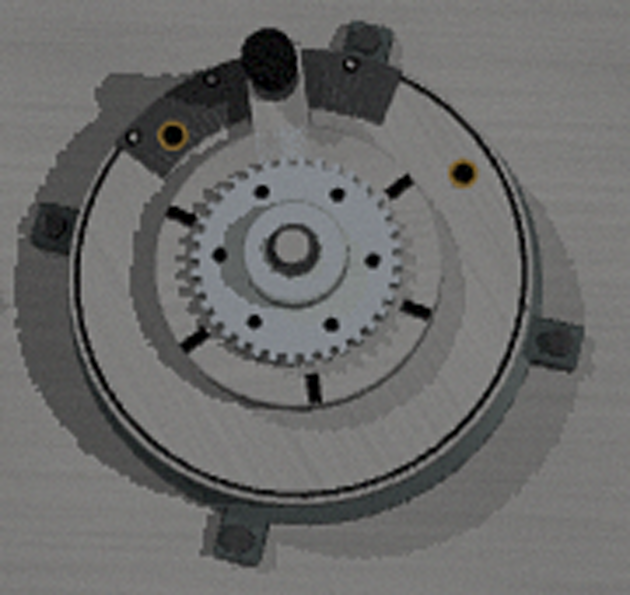

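The side view puts the knob at zoom about (598,143), which matches the prediction for z=0.106; fully up would be about 127. I'll quantify it by comparing the knob silhouette with the start picture.

```bash
python3 - <<'E'
from h import *
for n,f,a in (("side","side0",A0),("side","s9f",A0+1.147)):
    im=cv2.imread(f"pics/{f}.png").max(axis=2).astype(float)
    c=proj(n,[pos(a,.106)])[0]; u=int(round(c[0]))
    col=im[int(c[1])-20:int(c[1])+20,u-2:u+3].mean(1); y0=int(c[1])-20
    print(f,c.round(1),col.round(0).astype(int),"y0",y0)
    mid=45
    i=np.argmax(col<90); print("top edge",y0+i-(90-col[i])/(col[i-1]-col[i]), "pred top back rim z=.119", proj(n,[pos(a,.119)+[-0,.014,0],pos(a,.106)])[0])
    d=(a,); 
for n,a,im in (("wrist",A0,"w1"),("wrist",A0+1.147,"w8")):
    p=dict(np.load(im+".npz"));g=cv2.imread(f"pics/{im}.png").max(axis=2)
    g=cv2.GaussianBlur(g,(3,3),0)
    c=proj(n,[pos(a,.119)],p)[0]; cy=int(c[1])+4
    print(im,c.round(1))
    for y in (cy-4,cy,cy+4):
        x=np.where(g[y,270:370]<60)[0]; print(y,x.min()+270,x.max()+270)
    # bottom rim
    x0=int(c[0])+2; y=np.where(g[int(c[1]):int(c[1])+45,x0]>100)[0]; print("bottom",y.min()+int(c[1]), [proj(n,[pos(a,z,.119)],p)[0].round(1) for z in (.119,.122,.1295)])
E
```

```text
side0 [351.3 229.6] [170 163 130  76 117 169 165 166 165 165 167 161 120  37  39  41  41  42
  40  41  41  40  40  42  43  42  42  41  48  58  56  55  57  59  56 103
 158 155 141 122] y0 209
top edge 211.73626373626374 pred top back rim z=.119 [351.44931187 220.96490286]
s9f [369.1 198.2] [168 168 167 168 167 167 166 167 165 165 167 161 120  37  41  44  44  44
  43  43  43  44  45  44  45  43  43  47  56  56  55  58  58  59 120 163
 118 121 103  52] y0 178
top edge 190.3574879227053 pred top back rim z=.119 [369.2500912  190.13219121]
w1 [322.2 253.7]
253 302 342
257 303 341
261 305 339
bottom 272 [array([322.4, 273.9]), array([322.4, 275.7]), array([322.5, 280.2])]
w8 [319.9 266.8]
266 270 344
270 299 343
274 301 341
bottom 288 [array([319.7, 289.2]), array([319.7, 291.4]), array([319.8, 297. ])]
```

Relative to the home prediction, the knob's top edge is −7.8 px now against −8.2 px at the start. Drawing the pin 10 mm would shift it by about 3 px, so the pin is home. The arm is clear and nothing else was touched, so I'm handing in.

```bash
python3 - <<'E'
from bench import env
print(env.state()["time_s"]); print(env.sign_off())
E
```

```text
24.7917
the job is handed in; nothing more can be done
None
```

The turntable is at its next station with the pin home in the first hole of the sector plate. I handed the job in at 24.8 s with the arm back at its start pose, touching nothing.

**What I did:** I gripped the knob with the jaws tangential and drew the pin 11.6 mm, where the spring pulled 12.8 N as expected. I swung the table counter-clockwise to 1.0 rad with about 2 N at the knob. Then I lowered the pin onto the plate, opened the fingers to a loose fit and felt forward slowly.

**Finding the hole:** The side force fell from about 3–5 N to zero near 1.14 rad. The cameras had put the first hole at 1.147 rad. After some free play there was a firm stop, where the side push rose to 11 N at the seated pin before I backed off. That is more than I wanted, because small step-by-step rises did not trip the 9 N stop.

**Last checks:**
- **Right hole:** the start hole and the second hole are both visibly empty.
- **Pin home:** in the side view the knob height matches the home height to about 0.4 px, roughly 1 mm.
- **Bystanders:** the arm never came near them. In the last pictures I only glanced at the ring gauge and bottle, and did not measure any of the four.
- **Disagreement:** the camera estimates of the first hole ranged from 1.142 to 1.176 rad; the outlier was the side camera alone.

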